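# Find the stamped crate and push it to dispatch

### The arm

A 7-joint arm with a two-finger parallel gripper is mounted at the origin on the work surface. World frame = base frame: x ahead of the robot, y to its left, z up, the work surface at z = 0. Lengths are in m, angles in rad, forces in N, time in s.
With the tool pointing down it reaches from about 0.425 to 0.875 m from the base axis. Payload 4.7 kg.
Tool frame: the origin (TCP) lies on the centre line of the jaws, within the pads' length; the fingertips stand arm.tip_reach ahead of it and the grasp point (between the pads) lies 11 mm behind it (arm.tip_reach is the distance from the TCP to the fingertips, in m); z points along the fingers, y is the line along which they close (so a half turn about z gives the same grasp; the last joint's range is limited). The gripper opens to 85 mm and grips with 20 to 120 N. Pads are 22 mm wide; open, the fingers measure 114 mm over their backs; the gripper's body (76 mm by 85 mm) begins 54 mm behind the grasp point. The pads swing forward as they close: fully open they stand 13 mm farther back than shut.
Start: joints at [-1.304, 0.321, -0.07, 1.45, 0.023, 1.371, -0.057], TCP at [0.163, 0.629, 0.239] pointing down, gripper open.
Joint ranges: [-2.86, 2.86], [-0.3, 2.09], [-1.38, 1.24], [0.06, 2.45], [-1.56, 4.7], [0.09, 2.05], [-2.69, 2.69]. Speed limits (rad/s): [2.57, 2.57, 3.14, 3.14, 3.14, 3.14, 3.14].

### API

Orientations are given as a rotation vector (axis times angle).
In Python, from workcell import sensors, eyes, job, arm gives the robot as it stands.
- The arm moves only by the tool send_rows, never from a script. Its argument "increments" is a list of rows, each a list of 2 entries, a list of its own where there are three numbers: the shift along the tool's x, y, z in units of 80 cm (1.0 is 80 cm), then the turn, a rotation vector about the tool's x, y, z in units of 0.5 rad (1.0 is 0.5 rad). In form: [[[tx, ty, tz], [rx, ry, rz]], ...]. A call has 1 to 20 rows; each row is the pose to reach, as a shift and turn from the pose commanded when the call began, along the tool's axes at that moment; what a row does not reach only later rows make up. A row lasts 1/12 s, in which the tool goes at most 41.7 mm and 7.16 degrees, less where a joint would pass 70% of its speed; a pose out of reach is approached as far as the arm can. A call with a number of a shift or a turn outside -1 to 1 is refused whole. A call with a gripper value outside its range is refused whole. "grip" is the finger opening in mm, from 0 to 85.4, set as the call begins (left out, the last holds). The fingers move at their own pace and stop on an object; "newtons" is the grip in N (left out, the last holds). Time passes only in rows, so rows that repeat a pose let the fingers close. It gives the time, the measured TCP pose, the force, the opening and the grip force at its end, in the units of the state.
- sensors.read_state(): the state, without advancing time (a new reading comes with each control period).
- eyes.grab_frame(name): name is "scene" or "side" or "wrist"; returns the picture (400x640x3 uint8, red, green, blue); there is no depth.
- eyes.camera_info(name): a dict with "fovy" (degrees; the focal length in pixels is half the picture's height over the tangent of half this angle, whatever the lens; pixels are square), "cx", "cy" (the principal point, pixels), "distortion" ([k1, k2, p1, p2, k3] as OpenCV has them; the pictures are not rectified), "rvec" (rotation vector, rad) and "tvec" (3), from world to camera coordinates, as OpenCV has them; the wrist camera has in their place "mount" (4x4, takes a point from camera to tool coordinates, whose origin is the TCP and whose axes are the flange's). Camera axes: x right, y down, z forward; pixel columns grow to the right and rows downward; lengths in m; the calibration is good to about 2 mm. A picture is of the moment at which its call begins: read the wrist's pose just before it. camera_info takes no time and is no camera call.
- job.hand_in(): hands the job in; it is judged then, once.
The state is a dict: "clock": time; "joints": joint angles; "qvel": joint speeds; "joint_torque": joint torques, N m; "ee_pos": TCP position; "tool_rot": TCP orientation; "wrist_force": force on the tool from outside, world axes, zero at the start; "ft_torque": the same for the moment, N m; "grip_width": finger opening in m; "grip_force": force on a finger pad.
Only numpy, scipy, OpenCV 4.12 (cv2) and the standard library are available. Lean on these libraries where they do the work, as an engineer would, in place of code of your own. Each camera call takes 0.05 s, during which the arm holds its last target. There are 200 camera calls.

### The job

Two empty green crates stand either side of the yellow-lined dispatch lane, and only one of them carries the white and red stamp on its underside. With the fingertips only, tip over each crate onto its side to see its underside, first the one on the robot's left and then the one on its right; when both are down, push the stamped one, lying as it is, in between the two yellow lines and leave the other lying outside them. Do not pick up or carry the crates, and leave the cheeses and the brush alone.

Things in the scene. Friction and masses are not known exactly. Their poses are not given: they have to be found in the camera images.
- crate_stamped: the stamped crate: dark-green empty plastic, open top, outside 90 (its x) x 130 (its y) x 140 mm tall (its z), 5 mm walls, 0.28 to 0.46 kg. Origin at its middle: 70 mm up standing, 45 mm up lying on a 130 mm wide side. z points from underside to open top; at the start -x faces the robot within 12 degrees. Hidden on its underside: a white 68 mm disc with a red 40 mm spot. Stands left or right
- crate_plain: the other crate: same make, size, origin and axes, underside plain green. A push on a 130 mm wide side, 110 to 130 mm up, tips a crate over the opposite bottom edge without much sliding; past about 40 degrees it falls onto its side by itself. Tipped towards the robot it shows its underside to the camera beyond the table. Either crate slides, lying, at 2 to 5 N
- lane: the dispatch lane: two flat yellow painted lines, 480 mm long along its x (away from the robot), 14 mm wide, 190 mm clear between. Origin on the table at its middle; y to the robot's left. A fixed roller stub 35 mm high stands 260 to 380 mm from the origin along +x. The crates start 210 to 250 mm from its centre line, one on each side
- cheese_red_left: a small red waxed cheese, 64 mm across and 42 mm high, origin at its underside; stands beyond the left crate, not to be disturbed
- cheese_red_right: the same red cheese, beyond the right crate, not to be disturbed
- cheese_yellow: a yellow cheese wheel, 110 mm across and 55 mm high, origin at its underside; far left, not to be disturbed
- brush: a hand brush lying along its x, origin at its underside; far right, not to be disturbed
Things that resemble listed ones, but are neither listed nor needed, are in the scene too. What is shaped like the crate_stamped but orange is not meant. What is shaped like the crate_plain but orange is not meant.

How it is judged:
By the outcome, as a careful person would: the job done as asked, in the order asked, and still so for the second after the job is handed in, with the robot touching nothing.
It also fails if it takes over 64 s, if anything falls off the work surface, if the arm or the gripper's body presses on something with over 40 N, if the wrist force passes 120 N, or if a joint passes its speed limit or range.

## Working session

There is one attempt and no reset: what is moved stays moved. The work goes in short steps, Python scripts to look and compute and a tool call to move; the robot and the scene stay as the last step left them, time stands still between calls to the robot, and variables do not carry over. Pictures are saved under pics/ and viewed, at most 10 in all, crops included, and the job is handed in when it is done.

Besides the shell and the picture viewer there is one more tool, called by a JSON object that holds its "method" and its "body", one argument or row to a line. send_rows: Moves the arm, as the interface text tells. Shifts and turns lie within -1 to 1; 1 stands for 80 cm of shift or 0.5 rad of turn. Its arguments: {"type":"object","properties":{"increments":{"type":"array"},"grip":{"type":"number"},"newtons":{"type":"number"}},"required":["increments"]}

```bash
mkdir -p pics; ls
python3 - <<'E'
from workcell import sensors, eyes, job, arm
import cv2,numpy as np
s=sensors.read_state();print({k:np.round(v,3) for k,v in s.items()}, arm.tip_reach)
ims=[]
for n in("scene","side"):
    im=eyes.grab_frame(n);cv2.imwrite(f"pics/{n}0.png",im[:,:,::-1]);ims.append(im)
for n in("scene","side","wrist"):print(n,eyes.camera_info(n))
cv2.imwrite("pics/both0.png",cv2.resize(np.vstack(ims),(640,800))[:,:,::-1])
E
```

```text
pics
{'clock': np.float64(0.0), 'joints': array([-1.304,  0.322, -0.07 ,  1.452,  0.023,  1.371, -0.057]), 'qvel': array([ 0.   ,  0.   ,  0.001, -0.001, -0.   ,  0.   ,  0.001]), 'joint_torque': array([ 1.0000e-03, -4.9357e+01, -3.8200e-01, -3.1433e+01,  1.3000e-02,
        1.2000e-02,  0.0000e+00]), 'ee_pos': array([0.162, 0.629, 0.238]), 'tool_rot': array([-3.960e-01, -3.116e+00,  3.000e-03]), 'wrist_force': array([-0.617,  0.179,  0.177]), 'ft_torque': array([-0.007,  0.022, -0.021]), 'grip_force': np.float64(0.0), 'grip_width': np.float64(0.085)} 0.008
scene {'fovy': 53.02235341478702, 'cx': 317.0933575586461, 'cy': 199.38751578096486, 'distortion': array([-0.07865634,  0.        ,  0.        ,  0.        ,  0.        ]), 'rvec': array([ 1.89779753,  1.17187426, -0.5958691 ]), 'tvec': array([-0.29731834, -0.27776604,  1.68203745])}
side {'fovy': 52.87282338555052, 'cx': 323.576059749735, 'cy': 200.63707806453237, 'distortion': array([-0.07405413,  0.        ,  0.        ,  0.        ,  0.        ]), 'rvec': array([ 0.43275666, -2.7669557 ,  1.10272438]), 'tvec': array([0.63486117, 0.21374005, 1.0239673 ])}
wrist {'fovy': 65.85839417962514, 'cx': 320.14213731037853, 'cy': 197.90554794027312, 'distortion': array([-0.04370591,  0.        ,  0.        ,  0.        ,  0.        ]), 'mount': array([[ 9.91217090e-04, -9.65979304e-01, -2.58617483e-01,
         6.57758690e-02],
       [ 9.99999371e-01,  8.21931630e-04,  7.62699882e-04,
        -1.82015755e-04],
       [-5.24186411e-04, -2.58618077e-01,  9.65979511e-01,
        -1.35499752e-01],
       [ 0.00000000e+00,  0.00000000e+00,  0.00000000e+00,
         1.00000000e+00]])}
```

View pics/scene0.png

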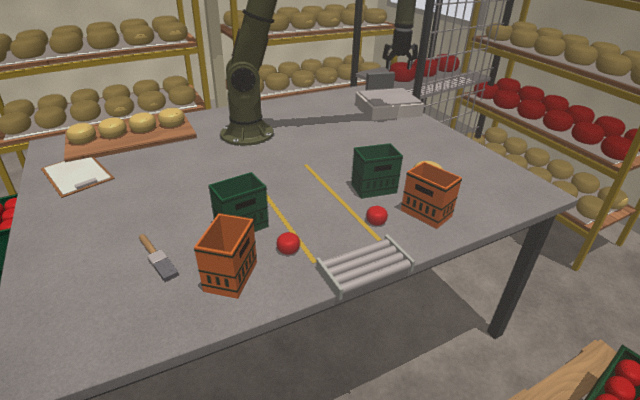

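View pics/side0.png

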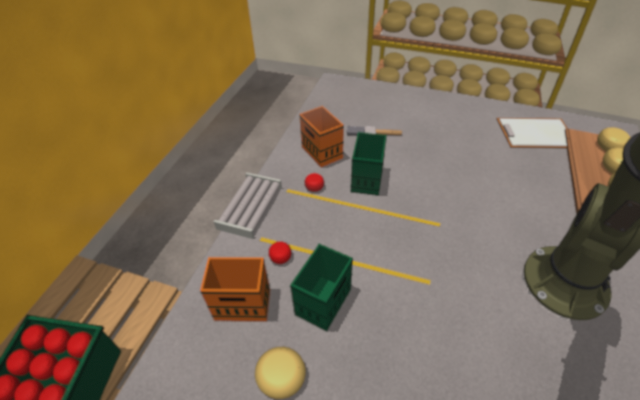

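The scene picture shows the green crates at about (377,170), on the robot's left, and (239,205), on its right. Orange look-alikes stand at (432,193) and (227,255), red cheeses at (376,215) and (288,242), and the yellow lines run between the crates. The green pair fits the description; the orange pair does not.

```bash
cat > h.py <<'E'
from workcell import sensors, eyes, job, arm
import cv2,numpy as np
from scipy.spatial.transform import Rotation as R
def K(n):
    i=eyes.camera_info(n);f=200/np.tan(np.radians(i["fovy"])/2)
    return np.array([[f,0,i["cx"]],[0,f,i["cy"]],[0,0,1]]),np.array(i["distortion"]),i
def ray(n,px):
    k,d,i=K(n);u=cv2.undistortPoints(np.array(px,float).reshape(-1,1,2),k,d)[:,0]
    Rm=cv2.Rodrigues(i["rvec"])[0];c=-Rm.T@i["tvec"]
    return c,np.c_[u,np.ones(len(u))]@Rm
def onz(n,px,z):
    c,v=ray(n,px);return c+v*((z-c[2])/v[:,2])[:,None]
def green(im):
    h=cv2.cvtColor(im,cv2.COLOR_RGB2HSV);return cv2.inRange(h,(65,90,15),(95,255,140))
def blobs(m,a=300):
    m=cv2.morphologyEx(m,cv2.MORPH_CLOSE,np.ones((5,5)))
    return [c for c in cv2.findContours(m,cv2.RETR_EXTERNAL,cv2.CHAIN_APPROX_NONE)[0] if cv2.contourArea(c)>a]
E
python3 - <<'E'
from h import *
np.set_printoptions(precision=3,suppress=True)
ims=[]
for n in("scene","side"):
    im=cv2.imread(f"pics/{n}0.png")[:,:,::-1].copy();print(n)
    for c in blobs(green(im)):
        h=cv2.approxPolyDP(cv2.convexHull(c),3,True)[:,0]
        if abs(onz(n,h,0)[:,:2].mean(0)[0]-.65)>.35: continue
        print(np.c_[h,onz(n,h,0)[:,:2],onz(n,h,.14)[:,:2]])
    hs=cv2.cvtColor(im,cv2.COLOR_RGB2HSV)
    for c in blobs(cv2.inRange(hs,(20,120,120),(32,255,255)),60):
        b=cv2.boxPoints(cv2.minAreaRect(c));p=onz(n,b,0)
        if .2<p[:,0].mean()<1 and abs(p[:,1].mean())<.5: print('Y',b.mean(0),p[:,:2].tolist())
    red=cv2.inRange(hs,(0,170,100),(4,255,255))|cv2.inRange(hs,(172,150,100),(180,255,255))
    for c in blobs(red,60):
        p=onz(n,c[:,0].mean(0)[None],.021)[0]
        if .2<p[0]<1.1 and abs(p[1])<.5: print('R',c[:,0].mean(0),p)
    for c in blobs(cv2.inRange(hs,(5,150,60),(14,255,255)),300):
        b=c[:,0].mean(0);print('O',b,onz(n,b[None],.07)[0])
    ims.append(cv2.resize(np.vstack([im]),None,fx=1,fy=1))
a=cv2.resize(ims[0][130:300,180:470],(580,340));b=cv2.resize(ims[1][100:335,190:440],(400,376))
E
```

```text
scene
[[264.    185.      0.414  -0.08    0.626  -0.153]
 [264.    199.      0.493  -0.11    0.69   -0.178]
 [240.    215.      0.542  -0.206   0.73   -0.255]
 [217.    208.      0.477  -0.259   0.677  -0.298]
 [209.    185.      0.335  -0.247   0.562  -0.288]
 [248.    173.      0.315  -0.102   0.547  -0.171]]
Y [306.4 251.2] [[0.7286566449192344, -0.1048284931931891], [0.722595856737093, -0.09120172348957628], [0.8213252763247803, -0.09059676139684086], [0.8262162810187853, -0.10337174375490743]]
Y [279.781 214.887] [[0.4824978129625239, -0.10517939763348055], [0.4740688784866518, -0.09061769281686749], [0.6918546694217137, -0.0915097208536843], [0.6975465062317358, -0.10428769538911975]]
Y [341.75 202.25] [[0.35300049628407226, 0.09494296315970835], [0.3400292946310983, 0.1113568500525785], [0.8196369790837963, 0.11369620764913374], [0.8256153223375895, 0.10108865275379636]]
R [287.633 242.333] [ 0.744 -0.138  0.021]
R [376.946 214.5  ] [0.743 0.151 0.021]
O [226.781 254.652] [ 0.776 -0.31   0.07 ]
O [430.322 193.011] [0.775 0.317 0.07 ]
side
[[319.    245.      0.657   0.075   0.
[... 702 characters left out ...]
.11026803583081213], [0.5536561408769999, 0.09690004134856434], [0.3453863980061732, 0.0961635520268378], [0.34613128597667414, 0.10904828184904813]]
Y [300.882 248.971] [[0.7328022669427345, 0.10969935419709387], [0.735093863032342, 0.09664580466931016], [0.6688560369087355, 0.09608474519992527], [0.6671058027096884, 0.10897221035167393]]
Y [363.066 207.208] [[0.8220294898400325, -0.09431903855963697], [0.8252923671808787, -0.10891148264058914], [0.3456055090598738, -0.107883652489008], [0.3461372498174245, -0.094452846105753]]
R [279.517 252.103] [0.746 0.144 0.021]
R [313.978 181.587] [ 0.747 -0.143  0.021]
O [236.823 288.323] [0.784 0.306 0.07 ]
O [321.868 136.205] [ 0.775 -0.312  0.07 ]
```

```bash
cat >> h.py <<'E'
def go(yaw,*pts):
    "yaw: degrees of the tool y axis from world +y (ccw); world TCP points -> increments"
    s=sensors.read_state();R0=R.from_rotvec(s["tool_rot"]);a=np.radians(yaw)
    y=np.array([-np.sin(a),np.cos(a),0]);z=np.array([0,0,-1.]);
    Rt=R.from_matrix(np.c_[np.cross(y,z),y,z])
    print("at",s["ee_pos"].round(4),"F",s["wrist_force"].round(1),"t",s["clock"])
    print("turn",((R0.inv()*Rt).as_rotvec()/.5).round(3))
    for p in pts: print(p,(R0.inv().apply(np.array(p)-s["ee_pos"])/.8).round(4))
E
python3 -c "
from h import *
go(-9,(.672,.230,.235),(.672,.230,.118))"
```

```text
at [0.1625 0.6289 0.2383] F [ 0.8  0.1 -0.2] t 0.1
turn [-0.003  0.    -0.191]
(0.672, 0.23, 0.235) [-0.7413 -0.3235  0.0048]
(0.672, 0.23, 0.118) [-0.7413 -0.3233  0.1511]
```

```bash
python3 -c "
from h import *
im=cv2.imread('pics/scene0.png')[130:300,180:470];cv2.imwrite('pics/crop0.png',cv2.resize(im,(725,425),interpolation=2))"
```

```text
(no output)
```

View pics/crop0.png

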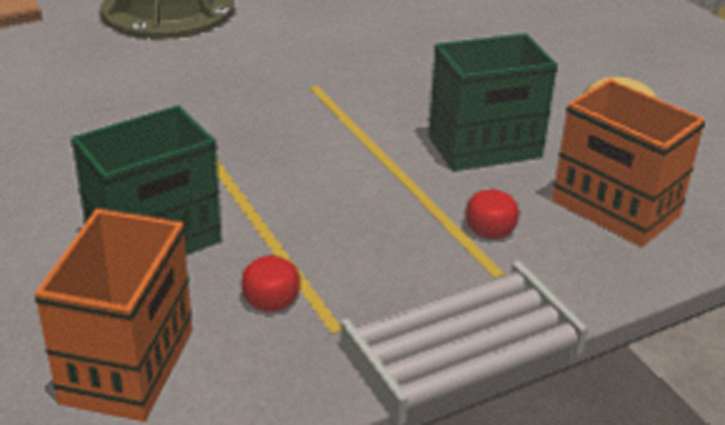

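{"method": "send_rows", "body": {
  "increments": [
    [[-0.741, -0.3235, 0], [0, 0, -0.19]],
    [[-0.741, -0.3235, 0], [0, 0, -0.19]],
    [[-0.741, -0.3235, 0], [0, 0, -0.19]],
    [[-0.741, -0.3235, 0], [0, 0, -0.19]],
    [[-0.741, -0.3235, 0], [0, 0, -0.19]],
    [[-0.741, -0.3235, 0], [0, 0, -0.19]],
    [[-0.741, -0.3235, 0], [0, 0, -0.19]],
    [[-0.741, -0.3235, 0], [0, 0, -0.19]],
    [[-0.741, -0.3235, 0], [0, 0, -0.19]],
    [[-0.741, -0.3235, 0], [0, 0, -0.19]],
    [[-0.741, -0.3235, 0], [0, 0, -0.19]],
    [[-0.741, -0.3235, 0], [0, 0, -0.19]],
    [[-0.741, -0.3235, 0], [0, 0, -0.19]],
    [[-0.741, -0.3235, 0], [0, 0, -0.19]],
    [[-0.741, -0.3235, 0], [0, 0, -0.19]],
    [[-0.741, -0.3235, 0], [0, 0, -0.19]],
    [[-0.741, -0.3235, 0], [0, 0, -0.19]],
    [[-0.741, -0.3235, 0], [0, 0, -0.19]],
    [[-0.741, -0.3235, 0], [0, 0, -0.19]],
    [[-0.741, -0.3235, 0], [0, 0, -0.19]]
  ],
  "grip": 45
}}

```text
clock: 1.77
ee_pos: [0.6705, 0.2328, 0.2391]
tool_rot: [-0.243, -3.131, -0.002]
wrist_force: [-0.7, 0.1, -0.1]
grip_width: 0.0449
grip_force: 0.0
```

The crop shows the two green crates at (493,100) and (145,180), confirmed against the orange ones. Next I check the gap to the orange crate.

```bash
python3 -c "
from h import *
print(onz('scene',[[402,211],[440,225]],0),onz('scene',[[407,174],[415,163],[236,214]],.14))
print(onz('side',[[270,318],[268,258],[205,258]],0),onz('side',[[270,290],[266,258]],.14))
go(-9,(.672,.232,.116))"
```

```text
[[0.7385573  0.25079307 0.        ]
 [0.84637386 0.31052213 0.        ]] [[ 0.74586174  0.2390354   0.14      ]
 [ 0.70333344  0.30265355  0.14      ]
 [ 0.72141533 -0.26257975  0.14      ]]
[[0.69998829 0.32194774 0.        ]
 [0.77588384 0.15881391 0.        ]
 [0.9420889  0.21223744 0.        ]] [[0.68222926 0.3224344  0.14      ]
 [0.72458396 0.24720492 0.14      ]]
at [0.6705 0.2328 0.2391] F [-0.7  0.1 -0.1] t 1.7667
turn [ 0.002 -0.003  0.005]
(0.672, 0.232, 0.116) [-0.0022 -0.0008  0.1539]
```

{"method": "send_rows", "body": {
  "increments": [
    [[0, 0, 0.05], [0, 0, 0]],
    [[0, 0, 0.1], [0, 0, 0]],
    [[0, 0, 0.154], [0, 0, 0]],
    [[0, 0, 0.154], [0, 0, 0]],
    [[0.02, 0, 0.154], [0, 0, 0]],
    [[0.03, 0, 0.154], [0, 0, 0]],
    [[0.04, 0, 0.154], [0, 0, 0]],
    [[0.05, 0, 0.154], [0, 0, 0]],
    [[0.06, 0, 0.154], [0, 0, 0]],
    [[0.07, 0, 0.154], [0, 0, 0]],
    [[0.08, 0, 0.154], [0, 0, 0]],
    [[0.09, 0, 0.154], [0, 0, 0]]
  ]
}}

```text
clock: 2.77
ee_pos: [0.6005, 0.2423, 0.1172]
tool_rot: [0.248, 3.13, 0.002]
wrist_force: [2.9, -0.4, 5.9]
grip_width: 0.0451
grip_force: 2.4
```

```bash
python3 -c "
from h import *
go(-9)
a=eyes.grab_frame('scene')[100:270,200:480];b=eyes.grab_frame('side')[170:360,220:480]
cv2.imwrite('pics/v1.png',np.hstack([cv2.resize(a,(400,243)),cv2.resize(b,(332,243))])[:,:,::-1])"
```

```text
at [0.6005 0.2423 0.1172] F [ 2.9 -0.4  5.9] t 2.7667
turn [ 0.003  0.003 -0.001]
```

View pics/v1.png

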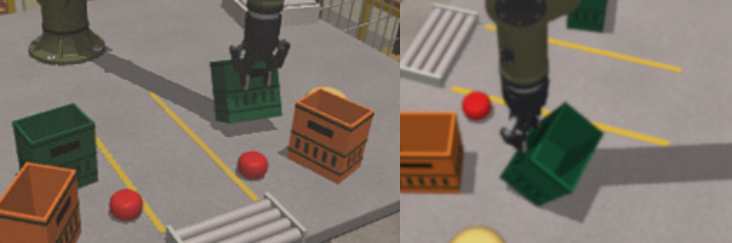

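The left crate, at about (250,95) in the left panel, is tilting cleanly towards the robot. I keep pushing.

{"method": "send_rows", "body": {
  "increments": [
    [[0.01, 0, 0], [0, 0, 0]],
    [[0.02, 0, 0], [0, 0, 0]],
    [[0.03, 0, 0], [0, 0, 0]],
    [[0.04, 0, 0], [0, 0, 0]],
    [[0.05, 0, 0], [0, 0, 0]],
    [[0.06, 0, 0], [0, 0, 0]],
    [[0.07, 0, 0], [0, 0, 0]],
    [[0.07, 0, -0.05], [0, 0, 0]],
    [[0.07, 0, -0.1], [0, 0, 0]],
    [[0.07, 0, -0.16], [0, 0, 0]],
    [[0.07, 0, -0.16], [0, 0, 0]],
    [[0.07, 0, -0.16], [0, 0, 0]]
  ]
}}

```text
clock: 3.87
ee_pos: [0.5459, 0.2513, 0.2468]
tool_rot: [0.247, 3.129, 0.004]
wrist_force: [-0.4, -0.8, -0.2]
grip_width: 0.0448
grip_force: 0.0
```

```bash
python3 -c "
from h import *
np.set_printoptions(precision=3,suppress=True)
# right crate, yaw about +7
go(7,(.545,.0,.245),(.674,-.230,.245),(.674,-.230,.116))
for n in('scene','side'):
  im=eyes.grab_frame(n);cv2.imwrite('pics/%s2.png'%n,im[:,:,::-1])
  for c in blobs(green(im)):
    h=cv2.approxPolyDP(cv2.convexHull(c),3,True)[:,0];m=onz(n,h,0)[:,:2]
    if abs(m.mean(0)[0]-.6)<.3: print(n);print(np.c_[h,m,onz(n,h,.09)[:,:2]])
"
```

```text
at [0.546 0.251 0.247] F [-0.4 -0.8 -0.2] t 3.8667
turn [ 0.004  0.007 -0.559]
(0.545, 0.0, 0.245) [-0.048 -0.31   0.002]
(0.674, -0.23, 0.245) [-0.252 -0.569  0.002]
(0.674, -0.23, 0.116) [-0.252 -0.57   0.163]
scene
[[264.    185.      0.414  -0.08    0.551  -0.127]
 [263.    195.      0.47   -0.105   0.599  -0.149]
 [250.    216.      0.56   -0.181   0.678  -0.215]
 [216.    212.      0.496  -0.267   0.622  -0.291]
 [209.    185.      0.335  -0.247   0.481  -0.273]
 [248.    173.      0.315  -0.102   0.464  -0.147]]
side
[[353.    272.      0.543   0.132   0.53    0.191]
 [406.    295.      0.397   0.159   0.399   0.215]
 [381.    356.      0.422   0.333   0.421   0.371]
 [329.    330.      0.554   0.308   0.54    0.349]
 [328.    314.      0.569   0.268   0.554   0.313]]
side
[[376.    134.      0.62   -0.47    0.6    -0.351]
 [385.    138.      0.583  -0.456   0.567  -0.338]
 [377.    193.      0.548  -0.173   0.535  -0.084]
 [365.    191.      0.587  -0.171   0.57   -0.082]
 [369.    137.      0.64   -0.445   0.618  -0.328]]
```

View pics/scene2.png

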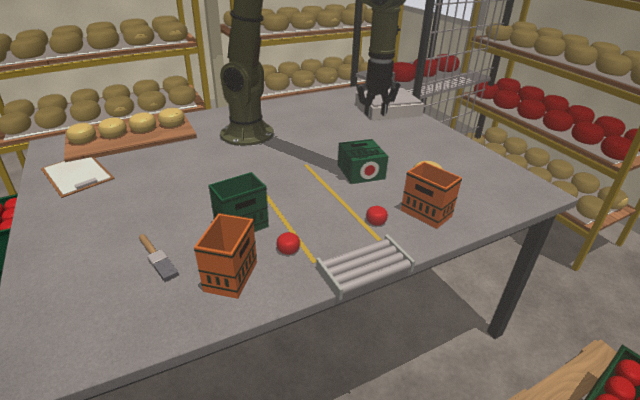

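The scene picture shows the left crate down on its side, with the stamp visible at (369,170), so the left one is stamped. The cheeses have not moved. Next is the right crate.

{"method": "send_rows", "body": {
  "increments": [
    [[-0.249, -0.548, 0], [0, 0, -0.56]],
    [[-0.249, -0.548, 0], [0, 0, -0.56]],
    [[-0.249, -0.548, 0], [0, 0, -0.56]],
    [[-0.249, -0.548, 0], [0, 0, -0.56]],
    [[-0.249, -0.548, 0], [0, 0, -0.56]],
    [[-0.249, -0.548, 0], [0, 0, -0.56]],
    [[-0.249, -0.548, 0], [0, 0, -0.56]],
    [[-0.249, -0.548, 0], [0, 0, -0.56]],
    [[-0.249, -0.548, 0], [0, 0, -0.56]],
    [[-0.249, -0.548, 0], [0, 0, -0.56]],
    [[-0.249, -0.548, 0], [0, 0, -0.56]],
    [[-0.249, -0.548, 0], [0, 0, -0.56]],
    [[-0.249, -0.548, 0], [0, 0, -0.56]],
    [[-0.249, -0.548, 0], [0, 0, -0.56]],
    [[-0.249, -0.548, 0], [0, 0, -0.56]]
  ]
}}

```text
clock: 5.22
ee_pos: [0.6723, -0.2124, 0.2413]
tool_rot: [0.192, -3.132, -0.004]
wrist_force: [0.5, 0.9, 0.0]
grip_width: 0.045
grip_force: 0.0
```

```bash
python3 -c "
from h import *
print(onz('side',[[343,122],[343,158]],[.14]),onz('scene',[[219,214],[252,220]],.14))
go(7,(.674,-.213,.116))"
```

```text
[[ 0.70361139 -0.31557228  0.14      ]
 [ 0.6540023  -0.14473384  0.14      ]] [[ 0.70356549 -0.30000913  0.14      ]
 [ 0.7611607  -0.23557302  0.14      ]]
at [ 0.6723 -0.2124  0.2413] F [0.5 0.9 0. ] t 5.2167
turn [ 0.005 -0.008  0.001]
(0.674, -0.213, 0.116) [-0.0026 -0.0015  0.1566]
```

Clear of the orange crate, so I go down and push to just short of the tipping point.

{"method": "send_rows", "body": {
  "increments": [
    [[0, 0, 0.05], [0, 0, 0]],
    [[0, 0, 0.1], [0, 0, 0]],
    [[0, 0, 0.156], [0, 0, 0]],
    [[0, 0, 0.156], [0, 0, 0]],
    [[0.02, 0, 0.156], [0, 0, 0]],
    [[0.03, 0, 0.156], [0, 0, 0]],
    [[0.04, 0, 0.156], [0, 0, 0]],
    [[0.05, 0, 0.156], [0, 0, 0]],
    [[0.06, 0, 0.156], [0, 0, 0]],
    [[0.07, 0, 0.156], [0, 0, 0]],
    [[0.08, 0, 0.156], [0, 0, 0]],
    [[0.09, 0, 0.156], [0, 0, 0]]
  ]
}}

```text
clock: 6.22
ee_pos: [0.6014, -0.2229, 0.1204]
tool_rot: [-0.192, 3.134, -0.001]
wrist_force: [2.3, 0.6, 5.8]
grip_width: 0.0451
grip_force: 2.3
```

{"method": "send_rows", "body": {
  "increments": [
    [[0.01, 0, 0], [0, 0, 0]],
    [[0.02, 0, 0], [0, 0, 0]],
    [[0.03, 0, 0], [0, 0, 0]],
    [[0.04, 0, 0], [0, 0, 0]],
    [[0.05, 0, 0], [0, 0, 0]],
    [[0.06, 0, 0], [0, 0, 0]],
    [[0.07, 0, 0], [0, 0, 0]],
    [[0.07, 0, -0.05], [0, 0, 0]],
    [[0.07, 0, -0.1], [0, 0, 0]],
    [[0.07, 0, -0.16], [0, 0, 0]],
    [[0.07, 0, -0.16], [0, 0, 0]],
    [[0.07, 0, -0.16], [0, 0, 0]]
  ]
}}

```text
clock: 7.22
ee_pos: [0.5476, -0.2303, 0.2512]
tool_rot: [-0.191, 3.129, -0.003]
wrist_force: [0.1, -0.0, 0.2]
grip_width: 0.045
grip_force: 0.0
```

```bash
python3 -c "
from h import *
np.set_printoptions(precision=3,suppress=True)
go(87,(.48,.395,.245),(.48,.395,.07))
go(-93,(.48,.395,.245),(.48,.395,.07));print(sensors.read_state()['joints'])
v=[]
for n in('scene','side'):
  im=eyes.grab_frame(n);v.append(im)
  for c in blobs(green(im)):
    h=cv2.approxPolyDP(cv2.convexHull(c),3,True)[:,0];m=onz(n,h,0)[:,:2]
    if abs(m.mean(0)[0]-.6)<.3: print(n);print(np.c_[h,m,onz(n,h,.09)[:,:2]])
cv2.imwrite('pics/v3.png',np.hstack([cv2.resize(v[0][100:300,180:480],(420,280)),cv2.resize(v[1][100:360,200:480],(302,280))])[:,:,::-1])
"
```

```text
at [ 0.548 -0.23   0.251] F [ 0.1 -0.   0.2] t 7.2167
turn [-0.013  0.007 -2.793]
(0.48, 0.395, 0.245) [-0.011  0.786  0.006]
(0.48, 0.395, 0.07) [-0.01   0.787  0.225]
at [ 0.548 -0.23   0.251] F [ 0.1 -0.   0.2] t 7.2167
turn [0.008 0.014 3.49 ]
(0.48, 0.395, 0.245) [-0.011  0.786  0.006]
(0.48, 0.395, 0.07) [-0.01   0.787  0.225]
[-0.077  0.201  0.5    1.603 -0.099  1.356  2.128]
scene
[[232.    167.      0.25   -0.14    0.407  -0.18 ]
 [250.    185.      0.394  -0.122   0.533  -0.164]
 [252.    206.      0.513  -0.158   0.637  -0.195]
 [240.    214.      0.538  -0.205   0.658  -0.236]
 [212.    218.      0.521  -0.287   0.644  -0.308]
 [200.    203.      0.427  -0.3     0.562  -0.32 ]
 [195.    178.      0.269  -0.279   0.423  -0.301]]
scene
[[386.    156.      0.418   0.418   0.553   0.309]
 [352.    160.      0.39    0.282   0.529   0.189]
 [340.    144.      0.253   0.308   0.41    0.212]
 [372.    140.      0.277   0.448   0.43    0.335]]
side
[[353.    272.      0.543   0.132   0.53    0.191]
 [406.    295.      0.397   0.159   0.399   0.215]
 [381.    356.      0.422   0.333   0.421   0.371]
 [329.    330.      0.554   0.308   0.54    0.349]
 [328.    314.      0.569   0.268   0.554   0.313]]
side
[[387.    149.      0.563  -0.396   0.549  -0.285]
 [428.    154.      0.422  -0.412   0.421  -0.299]
 [423.    199.      0.406  -0.19    0.408  -0.099]
 [381.    194.      0.536  -0.173   0.524  -0.083]]
```

View pics/v3.png

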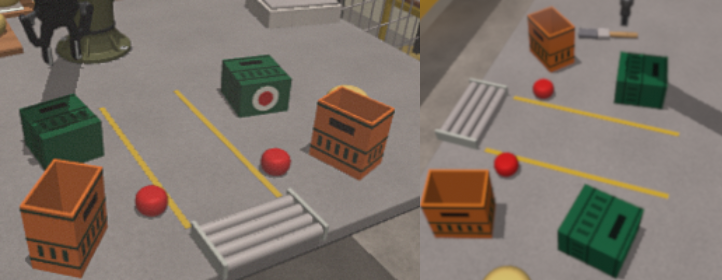

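Both crates are down: the stamped one at (255,85) and the plain one at (62,130) in the left panel, lying outside the lane. Next I move to the outer end of the stamped crate and turn the jaw line along x.

{"method": "send_rows", "body": {
  "increments": [
    [[-0.018, 0.79, 0], [0, 0, -1]],
    [[-0.018, 0.79, 0], [0, 0, -1]],
    [[-0.018, 0.79, 0], [0, 0, -1]],
    [[-0.018, 0.79, 0], [0, 0, -1]],
    [[-0.018, 0.79, 0], [0, 0, -1]],
    [[-0.018, 0.79, 0], [0, 0, -1]],
    [[-0.018, 0.79, 0], [0, 0, -1]],
    [[-0.018, 0.79, 0], [0, 0, -1]],
    [[-0.018, 0.79, 0], [0, 0, -1]],
    [[-0.018, 0.79, 0], [0, 0, -1]],
    [[-0.018, 0.79, 0], [0, 0, -1]],
    [[-0.018, 0.79, 0], [0, 0, -1]],
    [[-0.018, 0.79, 0], [0, 0, -1]],
    [[-0.018, 0.79, 0], [0, 0, -1]],
    [[-0.018, 0.79, 0], [0, 0, -1]],
    [[-0.018, 0.79, 0], [0, 0, -1]],
    [[-0.018, 0.79, 0], [0, 0, -1]],
    [[-0.018, 0.79, 0], [0, 0, -1]]
  ],
  "grip": 85
}}

```text
clock: 8.82
ee_pos: [0.4826, 0.399, 0.2446]
tool_rot: [0.962, -2.986, 0.004]
wrist_force: [1.1, -0.5, -0.2]
grip_width: 0.0852
grip_force: 0.0
```

{"method": "send_rows", "body": {
  "increments": [
    [[0, 0, 0], [0, 0, -1]],
    [[0, 0, 0], [0, 0, -1]],
    [[0, 0, 0], [0, 0, -1]],
    [[0, 0, 0], [0, 0, -1]],
    [[0, 0, 0], [0, 0, -1]],
    [[0, 0, 0], [0, 0, -1]],
    [[0, 0, 0], [0, 0, -1]]
  ]
}}

```text
clock: 9.4
ee_pos: [0.484, 0.3983, 0.247]
tool_rot: [1.665, -2.664, 0.001]
wrist_force: [0.6, 1.1, 0.5]
grip_width: 0.0853
grip_force: 0.0
```

```bash
python3 -c "
from h import *
go(90,(.485,.40,.25),(.485,.40,.06));print(sensors.read_state()['joints'].round(2))"
```

```text
at [0.484  0.3983 0.247 ] F [0.6 1.1 0.5] t 9.4
turn [-0.    -0.002 -0.907]
(0.485, 0.4, 0.25) [-0.0025 -0.0002 -0.0038]
(0.485, 0.4, 0.06) [-2.700e-03 -1.000e-04  2.337e-01]
[-0.67  0.27 -0.07  1.5   0.02  1.37  1.94]
```

{"method": "send_rows", "body": {
  "increments": [
    [[0, 0, 0], [0, 0, -0.907]],
    [[0, 0, 0], [0, 0, -0.907]],
    [[0, 0, 0], [0, 0, -0.907]],
    [[0, 0, 0], [0, 0, -0.907]],
    [[0, 0, 0.05], [0, 0, -0.907]],
    [[0, 0, 0.1], [0, 0, -0.907]],
    [[0, 0, 0.15], [0, 0, -0.907]],
    [[0, 0, 0.2], [0, 0, -0.907]],
    [[0, 0, 0.244], [0, 0, -0.907]],
    [[0, 0, 0.244], [0, 0, -0.907]]
  ]
}}

```text
clock: 10.23
ee_pos: [0.479, 0.395, 0.0439]
tool_rot: [2.214, -2.208, -0.001]
wrist_force: [-1.3, -1.9, -1.1]
grip_width: 0.085
grip_force: 0.0
```

```bash
python3 -c "
from h import *
go(90,(.484,.10,.052),(.484,.082,.052));print(sensors.read_state()['joints'].round(2))"
```

```text
at [0.479  0.395  0.0439] F [-1.3 -1.9 -1.1] t 10.2333
turn [ 0.022 -0.02   0.005]
(0.484, 0.1, 0.052) [ 0.3689 -0.0053 -0.0066]
(0.484, 0.082, 0.052) [ 0.3914 -0.0053 -0.0064]
[-0.63  0.43 -0.12  1.71  0.06  1.01  2.37]
```

{"method": "send_rows", "body": {
  "increments": [
    [[0.0125, 0, -0.01], [0.02, -0.02, 0]],
    [[0.025, 0, -0.01], [0.02, -0.02, 0]],
    [[0.0375, 0, -0.01], [0.02, -0.02, 0]],
    [[0.05, 0, -0.01], [0.02, -0.02, 0]],
    [[0.06, 0, -0.01], [0.02, -0.02, 0]],
    [[0.07, 0, -0.01], [0.02, -0.02, 0]],
    [[0.08, 0, -0.01], [0.02, -0.02, 0]],
    [[0.09, 0, -0.01], [0.02, -0.02, 0]],
    [[0.1, 0, -0.01], [0.02, -0.02, 0]],
    [[0.11, 0, -0.01], [0.02, -0.02, 0]],
    [[0.12, 0, -0.01], [0.02, -0.02, 0]],
    [[0.13, 0, -0.01], [0.02, -0.02, 0]],
    [[0.14, 0, -0.01], [0.02, -0.02, 0]],
    [[0.15, 0, -0.01], [0.02, -0.02, 0]],
    [[0.16, 0, -0.01], [0.02, -0.02, 0]],
    [[0.17, 0, -0.01], [0.02, -0.02, 0]],
    [[0.18, 0, -0.01], [0.02, -0.02, 0]],
    [[0.19, 0, -0.01], [0.02, -0.02, 0]],
    [[0.2, 0, -0.01], [0.02, -0.02, 0]],
    [[0.21, 0, -0.01], [0.02, -0.02, 0]]
  ]
}}

```text
clock: 11.9
ee_pos: [0.4844, 0.2312, 0.0603]
tool_rot: [-2.217, 2.205, -0.0]
wrist_force: [-0.2, 4.2, 2.7]
grip_width: 0.0851
grip_force: 2.3
```

```bash
cat > chk.py <<'E'
from h import *
import sys
np.set_printoptions(precision=3,suppress=True)
go(90,(.484,.078,.052))
v=[]
for n in('scene','side'):
  im=eyes.grab_frame(n);v.append(im)
  for c in blobs(green(im)):
    h=cv2.approxPolyDP(cv2.convexHull(c),3,True)[:,0];m=onz(n,h,0)[:,:2]
    if abs(m.mean(0)[0]-.6)<.3: print(n);print(np.c_[h,m,onz(n,h,.09)[:,:2]])
cv2.imwrite(sys.argv[1],np.hstack([cv2.resize(v[0][100:300,180:480],(420,280)),cv2.resize(v[1][100:360,200:480],(302,280))])[:,:,::-1])
E
python3 chk.py pics/v4.png
```

```text
at [0.484 0.231 0.06 ] F [-0.2  4.2  2.7] t 11.9
turn [-0.021  0.021  0.01 ]
(0.484, 0.078, 0.052) [0.192 0.002 0.008]
scene
[[252.    206.      0.513  -0.158   0.637  -0.195]
 [240.    214.      0.538  -0.205   0.658  -0.236]
 [212.    219.      0.526  -0.288   0.648  -0.309]
 [200.    202.      0.422  -0.299   0.557  -0.318]
 [195.    178.      0.269  -0.279   0.423  -0.301]
 [232.    167.      0.25   -0.14    0.407  -0.18 ]
 [250.    185.      0.394  -0.122   0.533  -0.164]]
scene
[[364.    162.      0.422   0.314   0.557   0.218]
 [338.    173.      0.451   0.186   0.583   0.105]
 [328.    169.      0.411   0.167   0.548   0.089]
 [313.    152.      0.27    0.178   0.424   0.098]
 [344.    147.      0.283   0.309   0.436   0.213]]
side
[[341.    282.      0.564   0.171   0.55    0.226]
 [361.    282.      0.515   0.156   0.505   0.212]
 [395.    296.      0.423   0.17    0.422   0.225]
 [392.    310.      0.422   0.211   0.422   0.262]
 [341.    296.      0.553   0.211   0.539   0.262]]
```

View pics/v4.png

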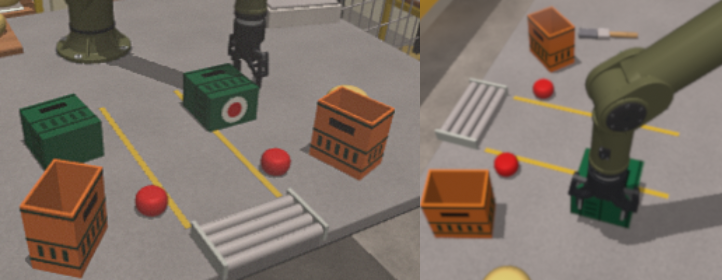

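The stamped crate, at (220,95) in the left panel, is now squared up and sliding, with its centre at y of about 0.155. I continue into the lane.

{"method": "send_rows", "body": {
  "increments": [
    [[0.01, 0, 0], [-0.02, 0.02, 0]],
    [[0.02, 0, 0], [-0.02, 0.02, 0]],
    [[0.03, 0, 0], [-0.02, 0.02, 0]],
    [[0.04, 0, 0], [-0.02, 0.02, 0]],
    [[0.05, 0, 0], [-0.02, 0.02, 0]],
    [[0.06, 0, 0], [-0.02, 0.02, 0]],
    [[0.07, 0, 0], [-0.02, 0.02, 0]],
    [[0.08, 0, 0], [-0.02, 0.02, 0]],
    [[0.09, 0, 0], [-0.02, 0.02, 0]],
    [[0.1, 0, 0], [-0.02, 0.02, 0]],
    [[0.11, 0, 0], [-0.02, 0.02, 0]],
    [[0.12, 0, 0], [-0.02, 0.02, 0]],
    [[0.13, 0, 0], [-0.02, 0.02, 0]],
    [[0.14, 0, 0], [-0.02, 0.02, 0]],
    [[0.15, 0, 0], [-0.02, 0.02, 0]],
    [[0.16, 0, 0], [-0.02, 0.02, 0]],
    [[0.17, 0, 0], [-0.02, 0.02, 0]],
    [[0.178, 0, 0], [-0.02, 0.02, 0]],
    [[0.184, 0, 0], [-0.02, 0.02, 0]],
    [[0.184, 0, 0], [-0.02, 0.02, 0]]
  ]
}}

```text
clock: 13.67
ee_pos: [0.4852, 0.0836, 0.0586]
tool_rot: [-2.225, 2.217, 0.001]
wrist_force: [0.2, 2.6, 1.8]
grip_width: 0.0852
grip_force: 1.2
```

```bash
python3 chk.py pics/v5.png
```

```text
at [0.485 0.084 0.059] F [0.2 2.6 1.8] t 13.6667
turn [0.    0.001 0.008]
(0.484, 0.078, 0.052) [0.007 0.002 0.008]
scene
[[233.    168.      0.258  -0.139   0.414  -0.179]
 [250.    185.      0.394  -0.122   0.533  -0.164]
 [252.    210.      0.533  -0.165   0.655  -0.201]
 [212.    219.      0.526  -0.288   0.648  -0.309]
 [200.    204.      0.433  -0.301   0.567  -0.321]
 [195.    178.      0.269  -0.279   0.423  -0.301]]
scene
[[306.    155.      0.281   0.142   0.434   0.067]
 [324.    172.      0.424   0.144   0.559   0.069]
 [290.    196.      0.513  -0.028   0.637  -0.082]
 [271.    161.      0.268   0.004   0.423  -0.054]]
side
[[356.    236.      0.567   0.013   0.552   0.083]
 [376.    234.      0.514  -0.011   0.505   0.062]
 [391.    238.      0.47   -0.01    0.465   0.063]
 [406.    247.      0.424   0.009   0.423   0.08 ]
 [403.    262.      0.423   0.062   0.422   0.127]
 [356.    251.      0.553   0.064   0.54    0.129]]
side
[[428.    158.      0.419  -0.391   0.419  -0.28 ]
 [423.    199.      0.406  -0.19    0.408  -0.099]
 [407.    197.      0.455  -0.184   0.452  -0.094]
 [411.    168.      0.466  -0.322   0.461  -0.218]]
```

The outer end is at y of about 0.067 and the inner end at about -0.06, so the crate is centred in the lane. I back off and rise.

{"method": "send_rows", "body": {
  "increments": [
    [[-0.02, 0, 0], [0, 0, 0]],
    [[-0.05, 0, 0], [0, 0, 0]],
    [[-0.09, 0, 0], [0, 0, 0]],
    [[-0.13, 0, -0.03], [0, 0, 0]],
    [[-0.17, 0, -0.08], [0, 0, 0]],
    [[-0.2, 0, -0.13], [0, 0, 0]],
    [[-0.25, 0, -0.18], [0, 0, 0]],
    [[-0.3, 0, -0.24], [0, 0, 0]],
    [[-0.35, 0, -0.26], [0, 0, 0]],
    [[-0.38, 0, -0.26], [0, 0, 0]],
    [[-0.38, 0, -0.26], [0, 0, 0]],
    [[-0.38, 0, -0.26], [0, 0, 0]],
    [[-0.38, 0, -0.26], [0, 0, 0]]
  ]
}}

```text
clock: 14.85
ee_pos: [0.4825, 0.3895, 0.2661]
tool_rot: [2.229, -2.211, 0.001]
wrist_force: [-0.8, 0.1, 0.4]
grip_width: 0.0852
grip_force: 0.0
```

```bash
python3 chk.py pics/v6.png
```

```text
at [0.482 0.39  0.266] F [-0.8  0.1  0.4] t 14.85
turn [ 0.002 -0.003  0.016]
(0.484, 0.078, 0.052) [0.389 0.001 0.268]
scene
[[233.    168.      0.258  -0.139   0.414  -0.179]
 [251.    186.      0.401  -0.121   0.539  -0.163]
 [252.    209.      0.528  -0.163   0.651  -0.2  ]
 [212.    219.      0.526  -0.288   0.648  -0.309]
 [199.    202.      0.42   -0.302   0.556  -0.321]
 [195.    178.      0.269  -0.279   0.423  -0.301]]
scene
[[305.    154.      0.272   0.142   0.426   0.067]
 [324.    172.      0.424   0.144   0.559   0.069]
 [296.    194.      0.511  -0.006   0.635  -0.062]
 [272.    161.      0.27    0.007   0.424  -0.051]]
side
[[393.    204.      0.491  -0.141   0.484  -0.055]
 [415.    210.      0.423  -0.137   0.422  -0.051]
 [403.    262.      0.423   0.062   0.422   0.127]
 [385.    258.      0.472   0.063   0.466   0.129]]
```

View pics/v6.png

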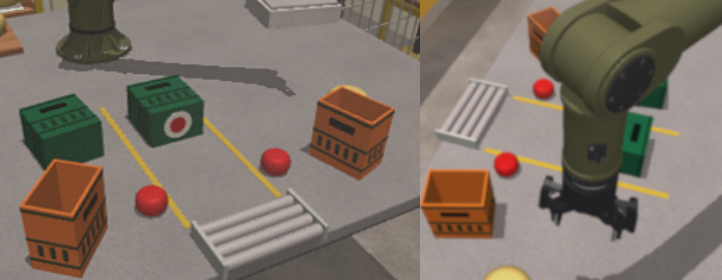

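The stamped crate, at (165,110) in the left panel, lies between the lines, spanning y from about -0.06 to 0.07. The plain crate at (62,130) lies outside them, and the cheeses have not moved.

```bash
python3 -c "
from workcell import job;print(job.hand_in())"
```

```text
the job is handed in; nothing more can be done
None
```

I tipped the left crate and then the right one; the left crate carried the stamp and now lies between the yellow lines, the plain one lies outside them, and the job was handed in at about 15 s.

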